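Switch the mixing-ball sorter to its other bin

ROBOT

A 6-joint arm with a two-finger parallel gripper is mounted at the origin on the work surface. World frame = base frame: x ahead of the robot, y to its left, z up, the work surface at z = 0. Lengths are in m, angles in rad, forces in N, time in s.
With the tool pointing down it reaches from about 0.375 to 0.9 m from the base axis. Payload 3.1 kg.
Tool frame: the origin (TCP) lies on the centre line of the jaws, within the pads' length; the fingertips stand 8 mm ahead of it and the grasp point (between the pads) lies 11 mm behind it; z points along the fingers, y is the line along which they close (so a half turn about z gives the same grasp; the last joint's range is limited). The gripper opens to 85 mm and grips with 20 to 120 N. Pads are 22 mm wide; open, the fingers measure 114 mm over their backs; the gripper's body (76 mm by 85 mm) begins 54 mm behind the grasp point. The pads swing forward as they close: fully open they stand 13 mm farther back than shut.
Start: joints at [-1.292, 0.527, 1.433, -0, 1.181, -0.178], TCP at [0.276, -0.561, 0.239] pointing down, gripper open.
Joint ranges: [-3.08, 3.08], [-0.75, 2.2], [0.22, 2.44], [-1.43, 4.57], [0, 2.65], [-2.85, 2.85]. Speed limits (rad/s): [2.79, 2.79, 3.14, 3.14, 3.14, 3.14].

INTERFACE

Orientations are given as [roll, pitch, yaw] about the fixed x, y, z axes, in that order (R = Rz(yaw) Ry(pitch) Rx(roll)).
In Python, from cell import * gives the robot as it stands.
- The arm moves only by the tool arm_command, never from a script. Its argument "commands" is a list of rows, each an object with "delta_pos": the shift along the tool's x, y, z in mm, a list of three; "roll": the turn about the tool's z in degrees; "grip": the finger opening in mm, from 0 to 85.4. In form: [{"delta_pos": [dx, dy, dz], "roll": roll, "grip": grip}, ...]. A call has exactly 8 rows; each row is the pose to reach, as a shift and turn from the pose commanded when the call began, along the tool's axes at that moment; what a row does not reach only later rows make up. A row lasts 1/8 s, in which the tool goes at most 62.5 mm and 10.7 degrees, less where a joint would pass 70% of its speed; a pose out of reach is approached as far as the arm can. A call with a gripper value outside its range is refused whole. The fingers move at their own pace and stop on an object; the grip force is fixed at half the most. Time passes only in rows, so rows that repeat a pose let the fingers close, or fill a call up. It gives the time, the measured TCP pose, the force, the opening and the grip force at its end, in the units of the state.
- get_obs(): the state, without advancing time (a new reading comes with each control period).
- capture(name): name is "side" or "top" or "wrist"; returns the picture (480x640x3 uint8, blue, green, red); there is no depth.
- get_calibration(name): a dict with "fx", "fy", "cx", "cy" (pixels), "k1" (the pictures are not rectified: a ray, as slopes to the right and down, at radius r is drawn at 1 + k1 r^2 times it, then the intrinsics apply), "extrinsics" (4x4, takes a point from world to camera coordinates); the wrist camera has in their place "tool_from_camera" (4x4, takes a point from camera to tool coordinates, whose origin is the TCP and whose axes are the flange's). Camera axes: x right, y up, looking along -z (the intrinsics and any distortion apply to the point x, -y, -z); pixel columns grow to the right and rows downward; lengths in m; the calibration is good to about 2 mm. A picture is of the moment at which its call begins: read the wrist's pose just before it. get_calibration takes no time and is no camera call.
- close_job(): hands the job in; it is judged then, once.
The state is a dict: "clock": time; "joints": joint angles; "joint_velocities": joint speeds; "effort": joint torques, N m; "tool_pos": TCP position; "ee_rot": TCP orientation; "ft_force": force on the tool from outside, world axes, zero at the start; "torque": the same for the moment, N m; "gripper_width": opening from 0.0 (shut) to 1.0 (fully open); "grasp_force": force on a finger pad.
Only numpy, scipy, OpenCV 4.12 (cv2) and the standard library are available. Lean on these libraries where they do the work, as an engineer would, in place of code of your own. Each camera call takes 0.05 s, during which the arm holds its last target. There are 200 camera calls.

TASK

The balls waiting in the sorter must go into the bin that its seesaw gate is NOT feeding now. With a fingertip, press the raised yellow pad down so that the gate rocks over its pivot to the other side, and only then push the red stop post aside so that all three balls roll down into that other bin. Do not grasp or touch the balls, leave the gate tipped that way, and do not disturb the things standing around.

Things in the scene. Friction and masses are not known exactly. Their poses are not given: they have to be found in the camera images.
- stand: the ball sorter, a plywood stand fixed to the table, 265 mm to each side of its middle. Origin on the table under the gate's pivot; x away from the robot along the feed chute, y along the gate to the left, z up (turned by up to 20 degrees). A bin lies under each gate end, blue at +y, orange at -y; the wooden feed chute slopes down towards the robot onto the gate's middle
- gate_arm (a joint): tilt of the aluminium seesaw gate (channel 220 x 36 mm) about its pivot, along the stand's x, 85 mm up; rad. +0.26: left (+y) end down, feeds the left, blue bin; -0.26: right end down, feeds the orange bin. Starts at one of these. A brass ball on a rod (28 mm, its top 179 mm above the table) over the pivot makes it snap: past level it falls over by itself. Under 1 N at a pad turns it
- pad_left (a point): centre of the top face of the left yellow press pad (36 x 36 mm, 6 mm thick) on the gate's side that faces the robot, 92 mm left of the pivot and 37 mm nearer the robot. About 144 mm above the table when up, 97 mm when down, 121 mm with the gate level
- pad_right (a point): the same for the right yellow press pad, 92 mm to the right of the pivot
- stop_slide (a joint): travel of the red stop across the feed chute, m; 0 = shut (the start), 0.045 = fully open, sliding left (the stand's +y). The balls are free past about 0.025; it stays where it is left and takes about 1.5 N to push
- stop_post (a point): point on the axis of the red upright post of the stop, where it is pushed; the post is 16 mm thick, 50 mm tall (28 mm below this point to 22 mm above), leans 0.15 rad towards the robot, and rises from a red slab 30 mm wide. Within 80 mm nothing else but the gate's brass ball (67 mm nearer the robot) stands as high as this point. The feed chute below it is 32 mm wide
- bin_left (a point): middle of the inner floor (16 mm above the table) of the left, blue bin, inside 102 x 152 mm, walls 45 mm high, outer end wall 117 mm above the table
- bin_right (a point): the same for the right, orange bin
- ball1_center (a point): centre of steel mixing ball 1 of 3, 20 mm across, 33 g; they wait in a row behind the stop, ball 1 against it
- ball1: the same steel ball 1 (origin turns with it; use its centre)
- ball2_center (a point): centre of steel mixing ball 2 of 3, 20 mm across, 33 g; they wait in a row behind the stop, ball 1 against it
- ball2: the same steel ball 2 (origin turns with it; use its centre)
- ball3_center (a point): centre of steel mixing ball 3 of 3, 20 mm across, 33 g; they wait in a row behind the stop, ball 1 against it
- ball3: the same steel ball 3 (origin turns with it; use its centre)
- tape: bystander: roll of blue masking tape lying flat, 90 mm across, 25 mm high; origin at its underside
- brush: bystander: paint brush lying on the table; origin at its underside
- dropper: bystander: amber dropper bottle, 34 mm across, 85 mm tall; origin at its underside
- jar: bystander: red paint jar, 64 mm across, 75 mm tall; origin at its underside
- can: bystander: green paint can, 66 mm across, 90 mm tall; origin at its underside
- mug: bystander: white mug, 80 mm across, 90 mm tall; origin at its underside
- knife: bystander: palette knife lying on the table; origin at its underside

How it is judged:
On the way:
1. the gate has been rocked over to its other side while the stop is still shut and the balls wait behind it (((value of joint gate_arm above 0.2 rad and distance of pad_left from where it was at the start of the episode above 0.035 m) or (value of joint gate_arm below -0.2 rad and distance of pad_left from where it was at the start of the episode above 0.035 m)) and value of joint stop_slide below 0.012 m and x of each of ball1_center, ball2_center, ball3_center in the frame of stand above 0.045 m), for 0.2 s.
At the end, for the whole second after the job is handed in: The gate stands tipped to the side opposite to its start (beyond 0.2 rad) and all three balls lie in the bin on that side, below its rim, slower than 0.08 m/s (((value of joint gate_arm above 0.2 rad and distance of pad_left from where it was at the start of the episode above 0.035 m and y of ball1_center in the frame of stand between 0.097 and 0.255 m and x of ball1_center in the frame of stand between -0.055 and 0.055 m and height (world z) of each of ball1_center, ball2_center, ball3_center below 0.05 m and y of ball2_center in the frame of stand between 0.097 and 0.255 m and x of ball2_center in the frame of stand between -0.055 and 0.055 m and y of ball3_center in the frame of stand between 0.097 and 0.255 m and x of ball3_center in the frame of stand between -0.055 and 0.055 m and linear speed of each of ball1, ball2, ball3 below 0.08 m/s) or (value of joint gate_arm below -0.2 rad and distance of pad_left from where it was at the start of the episode above 0.035 m and y of ball1_center in the frame of stand between -0.255 and -0.097 m and x of ball1_center in the frame of stand between -0.055 and 0.055 m and height (world z) of each of ball1_center, ball2_center, ball3_center below 0.05 m and y of ball2_center in the frame of stand between -0.255 and -0.097 m and x of ball2_center in the frame of stand between -0.055 and 0.055 m and y of ball3_center in the frame of stand between -0.255 and -0.097 m and x of ball3_center in the frame of stand between -0.055 and 0.055 m and linear speed of each of ball1, ball2, ball3 below 0.08 m/s))); the robot touches nothing.
It fails at once if a ball is lifted (its centre over 160 mm above the table) (height (world z) of any of ball1_center, ball2_center, ball3_center above 0.16 m).
It fails at once if the robot touches a ball (contact force between any of the fingers, the arm and ball1 above 0.3 N or contact force between any of the fingers, the arm and ball2 above 0.3 N or contact force between any of the fingers, the arm and ball3 above 0.3 N).
It fails at once if a ball falls off the sorter (height (world z) of any of ball1_center, ball2_center, ball3_center below 0.015 m).
It fails at once if one of the things standing around is moved by more than 25 mm (distance of any of tape, brush, dropper, jar, can, mug, knife from where it was at the start of the episode above 0.025 m).
It also fails if it takes over 42 s, if anything falls off the work surface, if the arm or the gripper's body presses on something with over 40 N, if the wrist force passes 120 N, or if a joint passes its speed limit or range.

## Working session

There is one attempt and no reset: what is moved stays moved. The work goes in short steps, Python scripts to look and compute and a tool call to move; the robot and the scene stay as the last step left them, time stands still between calls to the robot, and variables do not carry over. Pictures are saved under pics/ and viewed, at most 10 in all, crops included, and the job is handed in when it is done.

Besides the shell and the picture viewer there is one more tool, called after "Request:" as name(argument=value, ...) on one line, values as JSON. arm_command: Moves the arm, as the interface text tells. Its arguments: {"type":"object","properties":{"commands":{"type":"array"}},"required":["commands"]}

```bash
mkdir -p pics; ls; python3 - <<'E'
from cell import *
import cv2
print(get_obs())
for n in ("top","side"):
    cv2.imwrite(f"pics/{n}0.png",capture(n)); print(n,get_calibration(n))
print(get_calibration("wrist"))
E
```

```text
pics
{'clock': 0.0, 'joints': array([-1.29248625e+00,  5.28445983e-01,  1.43387980e+00, -5.03516379e-06,
        1.18140389e+00, -1.78528002e-01]), 'joint_velocities': array([ 0.00081925, -0.00054876, -0.00067682, -0.00113552,  0.00264318,
       -0.0014675 ]), 'effort': array([-1.47728391e-03, -4.42349732e+01, -1.78026187e+01, -3.04783598e-04,
        8.46353068e-03,  3.05708525e-06]), 'tool_pos': array([ 0.27551295, -0.56023081,  0.23835316]), 'ee_rot': array([-3.13948877e+00, -3.74913731e-04,  4.56839600e-01]), 'ft_force': array([ 0.31775343,  0.44824688, -0.78572452]), 'torque': array([ 0.00202174, -0.00930483, -0.03726136]), 'grasp_force': 0.0, 'gripper_width': 1.0012695418272235}
top {'fx': 505.6330087928293, 'fy': 505.6330087928293, 'cx': 319.40456896339435, 'cy': 241.79720931022638, 'k1': -0.013282676540885007, 'extrinsics': array([[ 0.00533905, -0.99988832,  0.0139589 , -0.05619488],
       [ 0.99687405,  0.00642228,  0.07874568, -0.59325455],
       [-0.07882653,  0.01349484,  0.996797  , -1.20255137],
       [ 0.        ,  0.        ,  0.        ,  1.        ]])}
side {'fx
[... 179 characters left out ...]
01620009,  0.49709538],
       [ 0.31680091, -0.63691582,  0.70283385, -0.27132757],
       [-0.33331577,  0.6189818 ,  0.71116955, -0.87976796],
       [ 0.        ,  0.        ,  0.        ,  1.        ]])}
{'fx': 408.0080351165834, 'fy': 408.0080351165834, 'cx': 317.1368306131579, 'cy': 242.51024385117069, 'k1': -0.05008232227480394, 'tool_from_camera': array([[-4.88661774e-04,  9.56805357e-01,  2.90728860e-01,
         7.28140159e-02],
       [ 9.99999748e-01,  3.17656174e-04,  6.35391069e-04,
        -5.89317443e-05],
       [ 5.15593761e-04,  2.90729097e-01, -9.56805271e-01,
        -1.34403428e-01],
       [ 0.00000000e+00,  0.00000000e+00,  0.00000000e+00,
         1.00000000e+00]])}
```

View pics/top0.png

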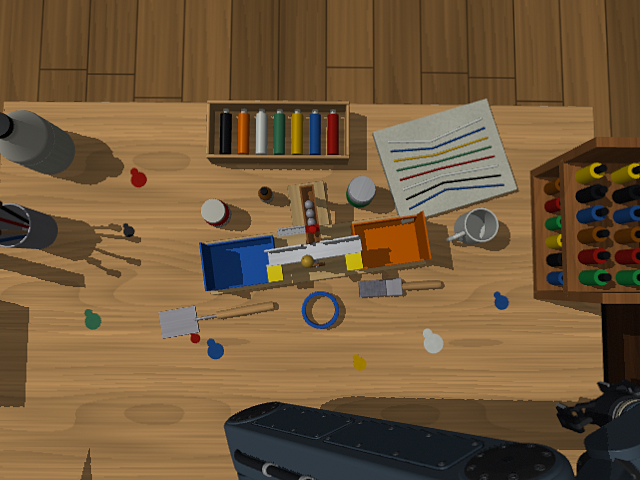

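View pics/side0.png

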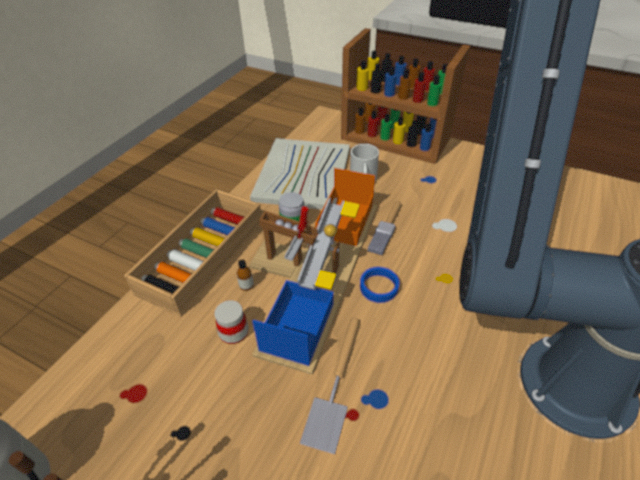

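The top picture shows the blue bin at about (238,262), the orange bin at (390,242), pads at (275,273) and (354,261), the brass ball at (307,262) and the post at (313,230). I need enlarged crops to read them accurately.

```bash
python3 - <<'E'
import cv2
a=cv2.imread("pics/top0.png")[170:300,195:435]; b=cv2.imread("pics/side0.png")[160:370,240:400]
cv2.imwrite("pics/topc.png",cv2.resize(a,None,fx=3.3333,fy=3.3333,interpolation=cv2.INTER_CUBIC))
cv2.imwrite("pics/sidec.png",cv2.resize(b,(448,588),interpolation=cv2.INTER_CUBIC))
E
```

```text
(no output)
```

View pics/topc.png

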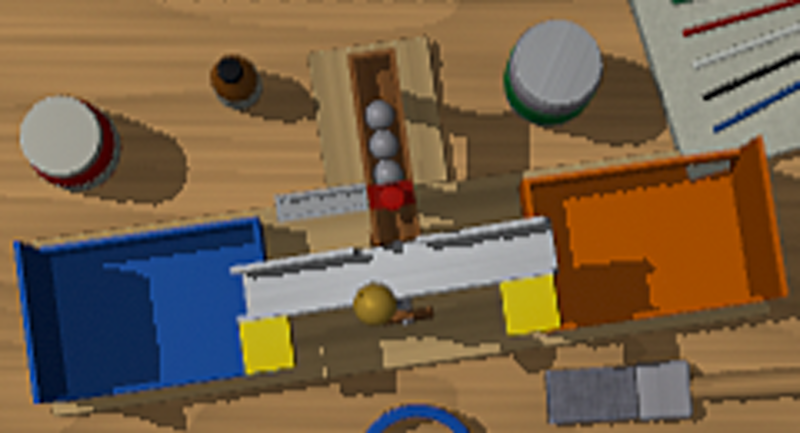

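View pics/sidec.png

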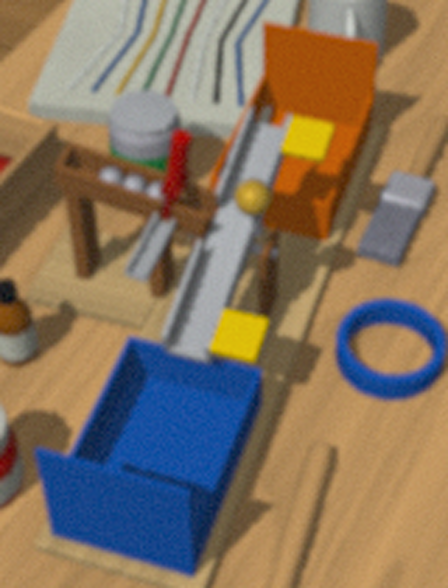

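The left end is down and the brass ball leans left, so the gate feeds blue now. I need to press the right pad so it feeds orange. Next I triangulate.

```bash
cat > h.py <<'E'
import numpy as np
from cell import *
from scipy.optimize import least_squares
def proj(c,P):
    E=c["extrinsics"]; p=(np.atleast_2d(P)@E[:3,:3].T)+E[:3,3]
    s=np.c_[p[:,0]/-p[:,2],-p[:,1]/-p[:,2]]; s=s*(1+c["k1"]*(s**2).sum(1,keepdims=True))
    return s*[c["fx"],c["fy"]]+[c["cx"],c["cy"]]
T,S=get_calibration("top"),get_calibration("side")
def tri(a,b):
    r=least_squares(lambda P:np.r_[proj(T,P)[0]-a,proj(S,P)[0]-b],[.6,0,.1]); return r.x,r.fun
E
python3 - <<'E'
from h import *
pt=dict(pl=((275,273.2),(325.7,279.6)),pr=((354.3,261.2),(350,209.3)),brass=((307.2,260.8),(330.6,230)),postmid=((312.6,229),(302.9,219.6)),b1=((311.5,221.5),(294.5,227)),b3=((308.5,204),(279,222.5)))
R={}
for k,(a,b) in pt.items():
    x,f=tri(a,b); R[k]=x; print(k,x.round(4),f.round(1))
# stand fit
c,s=np.cos(.26),np.sin(.26)
M=np.array([[-.037,.092*c+.036*s,.085+.036*c-.092*s],[-.037,-.092*c+.036*s,.085+.036*c+.092*s]])
def W(q,M):
    Z=np.array([[np.cos(q[2]),-np.sin(q[2])],[np.sin(q[2]),np.cos(q[2])]]); return np.c_[M[:,:2]@Z.T+q[:2],M[:,2]]
o=np.array([(275,273.2),(354.3,261.2)]);o2=np.array([(325.7,279.6),(350,209.3)])
r=least_squares(lambda q:np.r_[(proj(T,W(q,M))-o).ravel(),(proj(S,W(q,M))-o2).ravel()],[.6,0,0])
q=r.x; print("stand",q,r.fun.round(1)); print(W(q,M).round(4))
Z=np.array([[np.cos(q[2]),-np.sin(q[2])],[np.sin(q[2]),np.cos(q[2])]])
for k in R: print(k,((R[k][:2]-q[:2])@Z).round(4),R[k][2].round(4))
E
```

```text
pl [0.5166 0.0494 0.091 ] [-0.2 -0.4  0.4  0. ]
pr [ 0.5432 -0.1276  0.1377] [-0.2 -0.4  0.4  0. ]
brass [ 0.5422 -0.0246  0.1608] [-0.1 -0.2  0.3  0. ]
postmid [ 0.6131 -0.0351  0.153 ] [-0.4 -0.9  1.   0.1]
b1 [ 0.6335 -0.0322  0.1247] [-0.6 -1.2  1.3  0.1]
b3 [ 0.6712 -0.0257  0.1284] [-0.3 -0.7  0.8  0.1]
stand [ 0.56701912 -0.04106166  0.14897289] [-0.8 -0.1 -1.  -0.1  0.4 -1.1  0.5 -1.2]
[[ 0.5159  0.0505  0.0961]
 [ 0.5423 -0.1253  0.1434]]
pl [-0.0364  0.0969] 0.091
pr [-0.0364 -0.0821] 0.1377
brass [-0.0221  0.0199] 0.1608
postmid [ 0.0465 -0.0009] 0.153
b1 [ 0.0671 -0.0011] 0.1247
b3 [ 0.1053 -0.0003] 0.1284
```

```bash
cat >> h.py <<'E'
from scipy.spatial.transform import Rotation as Ro
q=np.array([.5665,-.0410,.149])
def world(sx,sy,z):
    c,s=np.cos(q[2]),np.sin(q[2]); return np.array([q[0]+c*sx-s*sy,q[1]+s*sx+c*sy,z])
def rel(sx,sy,z):
    o=get_obs(); R=Ro.from_euler('xyz',o["ee_rot"]); w=world(sx,sy,z)
    print("t",round(o["clock"],2),"tcp",o["tool_pos"].round(4),"rpy",o["ee_rot"].round(3),"F",o["ft_force"].round(1),"w",round(o["gripper_width"],3))
    print("to",w.round(4),"delta mm",(R.inv().apply(w-o["tool_pos"])*1000).round(1),"roll deg",np.degrees(o["ee_rot"][2]-q[2]).round(1))
E
python3 -c "
from h import *
rel(-.039,-.089,.22)"
```

```text
t 0.1 tcp [ 0.2755 -0.5603  0.2384] rpy [-3.14  -0.     0.457] F [ 0.  -0.1  0. ] w 0.998
to [ 0.5411 -0.1348  0.22  ] delta mm [ 426.1 -264.6   19.1] roll deg 17.6
```

Request:
arm_command(commands=[{"delta_pos": [45, -28, 0], "roll": 2, "grip": 0}, {"delta_pos": [98, -61, 0], "roll": 4, "grip": 0}, {"delta_pos": [152, -94, 0], "roll": 7, "grip": 0}, {"delta_pos": [206, -128, 0], "roll": 9, "grip": 0}, {"delta_pos": [260, -161, 0], "roll": 12, "grip": 0}, {"delta_pos": [314, -195, 0], "roll": 14, "grip": 0}, {"delta_pos": [367, -228, 0], "roll": 16, "grip": 0}, {"delta_pos": [410, -255, 5], "roll": 17.6, "grip": 0}])

```text
clock: 1.1
tool_pos: [0.5322, -0.1491, 0.2344]
ee_rot: [3.141, -0.0, 0.149]
ft_force: [0.5, -0.8, -0.3]
gripper_width: -0.001
grasp_force: 0.0
```

```bash
python3 -c "
from h import *
rel(-.039,-.089,.17)"
```

```text
t 1.1 tcp [ 0.5322 -0.1491  0.2344] rpy [ 3.141 -0.     0.149] F [ 0.5 -0.8 -0.3] w -0.001
to [ 0.5411 -0.1348  0.17  ] delta mm [ 11.  -12.8  64.4] roll deg 0.0
```

Request:
arm_command(commands=[{"delta_pos": [11, -13, 0], "roll": 0, "grip": 0}, {"delta_pos": [11, -13, 0], "roll": 0, "grip": 0}, {"delta_pos": [11, -13, 20], "roll": 0, "grip": 0}, {"delta_pos": [11, -13, 40], "roll": 0, "grip": 0}, {"delta_pos": [11, -13, 55], "roll": 0, "grip": 0}, {"delta_pos": [11, -13, 60], "roll": 0, "grip": 0}, {"delta_pos": [11, -13, 60], "roll": 0, "grip": 0}, {"delta_pos": [11, -13, 60], "roll": 0, "grip": 0}])

```text
clock: 2.1
tool_pos: [0.5405, -0.1371, 0.1749]
ee_rot: [3.141, -0.001, 0.149]
ft_force: [0.0, 0.3, 0.1]
gripper_width: 0.001
grasp_force: 0.0
```

```bash
python3 - <<'E'
from h import *
rel(-.039,-.089,.11)
import cv2
a=capture("side")[140:320,230:410]; b=capture("top")[190:300,250:400]
cv2.imwrite("pics/p1.png",np.hstack([cv2.resize(a,(400,400)),cv2.resize(b,(400,400))]))
E
```

```text
t 2.1 tcp [ 0.5405 -0.1371  0.1749] rpy [ 3.141e+00 -1.000e-03  1.490e-01] F [0.  0.3 0.1] w 0.001
to [ 0.5411 -0.1348  0.11  ] delta mm [ 0.9 -2.2 64.9] roll deg 0.0
```

View pics/p1.png

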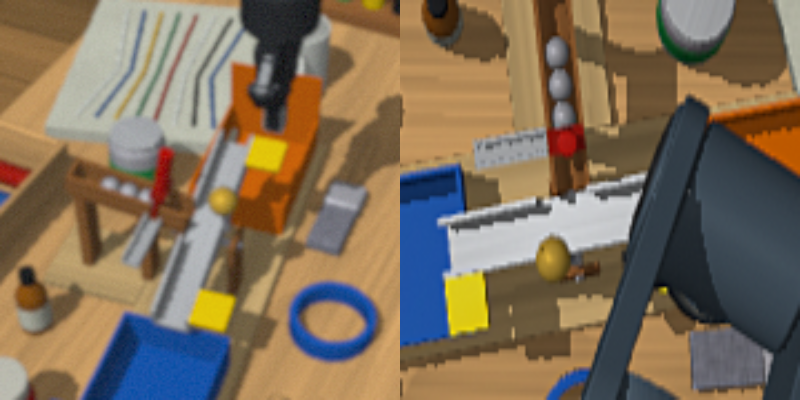

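The closed fingertip stands right above the raised right pad (side view, (270,125) in the crop over the pad at (267,153)). Now I press it and lift.

Request:
arm_command(commands=[{"delta_pos": [1, -2, 12], "roll": 0, "grip": 0}, {"delta_pos": [1, -2, 24], "roll": 0, "grip": 0}, {"delta_pos": [1, -2, 32], "roll": 0, "grip": 0}, {"delta_pos": [1, -2, 40], "roll": 0, "grip": 0}, {"delta_pos": [1, -2, 48], "roll": 0, "grip": 0}, {"delta_pos": [1, -2, 56], "roll": 0, "grip": 0}, {"delta_pos": [1, -2, 60], "roll": 0, "grip": 0}, {"delta_pos": [1, -2, 60], "roll": 0, "grip": 0}])

```text
clock: 3.2
tool_pos: [0.5407, -0.1345, 0.114]
ee_rot: [-3.141, 0.001, 0.15]
ft_force: [0.4, 0.3, 0.1]
gripper_width: 0.003
grasp_force: 0.0
```

Request:
arm_command(commands=[{"delta_pos": [0, 0, 0], "roll": 0, "grip": 0}, {"delta_pos": [0, 0, -25], "roll": 0, "grip": 0}, {"delta_pos": [0, 0, -60], "roll": 0, "grip": 0}, {"delta_pos": [0, 0, -100], "roll": 0, "grip": 0}, {"delta_pos": [0, 10, -120], "roll": 0, "grip": 0}, {"delta_pos": [0, 15, -120], "roll": 0, "grip": 0}, {"delta_pos": [0, 15, -120], "roll": 0, "grip": 0}, {"delta_pos": [0, 15, -120], "roll": 0, "grip": 0}])

```text
clock: 4.2
tool_pos: [0.5421, -0.1488, 0.2329]
ee_rot: [-3.14, 0.003, 0.15]
ft_force: [0.6, -0.4, 0.2]
gripper_width: -0.002
grasp_force: 0.0
```

```bash
python3 - <<'E'
from h import *
rel(.042,-.055,.16); rel(.042,-.055,.22)
import cv2
a=capture("side")[140:320,230:410]; b=capture("top")[190:300,250:400]
cv2.imwrite("pics/p2.png",np.hstack([cv2.resize(a,(400,400)),cv2.resize(b,(400,400))]))
E
```

```text
t 4.2 tcp [ 0.5421 -0.1488  0.2329] rpy [-3.14e+00  3.00e-03  1.50e-01] F [ 0.6 -0.4  0.2] w -0.002
to [ 0.6162 -0.0892  0.16  ] delta mm [ 82.3 -47.8  72.8] roll deg 0.0
t 4.2 tcp [ 0.5421 -0.1488  0.2329] rpy [-3.14e+00  3.00e-03  1.50e-01] F [ 0.6 -0.4  0.2] w -0.002
to [ 0.6162 -0.0892  0.22  ] delta mm [ 82.2 -48.   12.8] roll deg 0.0
```

View pics/p2.png

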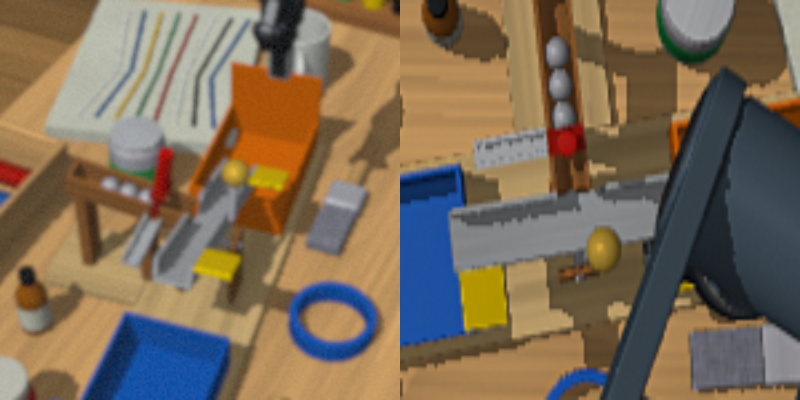

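The gate is now tipped right: the brass ball leans right, the left pad is raised and the three balls still wait. Next I go to the right side of the post.

Request:
arm_command(commands=[{"delta_pos": [25, -14, 0], "roll": 0, "grip": 0}, {"delta_pos": [60, -35, 0], "roll": 0, "grip": 0}, {"delta_pos": [82, -48, 0], "roll": 0, "grip": 0}, {"delta_pos": [82, -48, 12], "roll": 0, "grip": 0}, {"delta_pos": [82, -48, 35], "roll": 0, "grip": 0}, {"delta_pos": [82, -48, 55], "roll": 0, "grip": 0}, {"delta_pos": [82, -48, 70], "roll": 0, "grip": 0}, {"delta_pos": [82, -48, 71], "roll": 0, "grip": 0}])

```text
clock: 5.3
tool_pos: [0.6154, -0.0898, 0.1615]
ee_rot: [-3.14, 0.004, 0.149]
ft_force: [0.3, -0.2, 0.1]
gripper_width: 0.003
grasp_force: 0.0
```

```bash
python3 - <<'E'
from h import *
rel(.042,.018,.161)
import cv2
a=capture("side")[140:320,230:410]; b=capture("wrist")
cv2.imwrite("pics/p3.png",np.hstack([cv2.resize(a,(400,400)),cv2.resize(b,(400,400))]))
E
```

```text
t 5.3 tcp [ 0.6154 -0.0898  0.1615] rpy [-3.14   0.004  0.149] F [ 0.3 -0.2  0.1] w 0.003
to [ 0.6054 -0.017   0.161 ] delta mm [  0.9 -73.5   0.6] roll deg 0.0
```

View pics/p3.png

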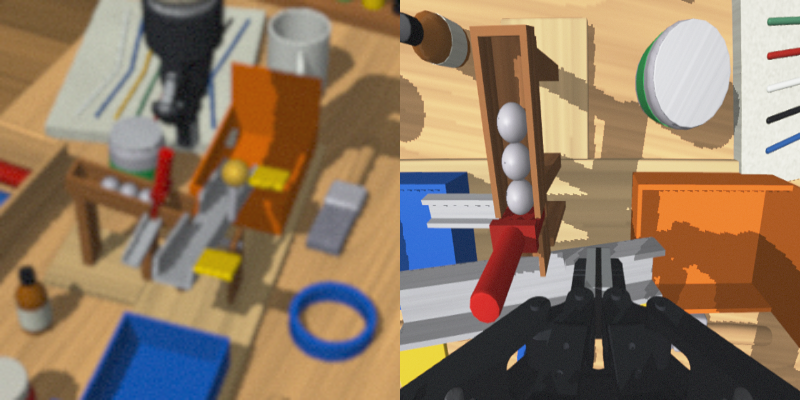

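The fingertips are right of the post, in line with it, and the balls are behind the slab. Now I push left.

Request:
arm_command(commands=[{"delta_pos": [1, -12, 0], "roll": 0, "grip": 0}, {"delta_pos": [1, -22, 0], "roll": 0, "grip": 0}, {"delta_pos": [1, -30, 0], "roll": 0, "grip": 0}, {"delta_pos": [1, -38, 0], "roll": 0, "grip": 0}, {"delta_pos": [1, -47, 0], "roll": 0, "grip": 0}, {"delta_pos": [1, -56, 0], "roll": 0, "grip": 0}, {"delta_pos": [1, -64, 0], "roll": 0, "grip": 0}, {"delta_pos": [1, -70, 0], "roll": 0, "grip": 0}])

```text
clock: 6.4
tool_pos: [0.6076, -0.0198, 0.1634]
ee_rot: [3.141, -0.0, 0.15]
ft_force: [0.5, -1.6, 1.3]
gripper_width: 0.0
grasp_force: 0.7
```

```bash
python3 - <<'E'
from h import *
rel(.042,.018,.161)
import cv2
a=capture("side")[140:320,230:410]; b=capture("wrist")
cv2.imwrite("pics/p4.png",np.hstack([cv2.resize(a,(400,400)),cv2.resize(b,(400,400))]))
E
```

```text
t 6.4 tcp [ 0.6076 -0.0198  0.1634] rpy [ 3.141 -0.     0.15 ] F [ 0.5 -1.6  1.3] w 0.0
to [ 0.6054 -0.017   0.161 ] delta mm [-1.8 -3.2  2.4] roll deg 0.0
```

View pics/p4.png

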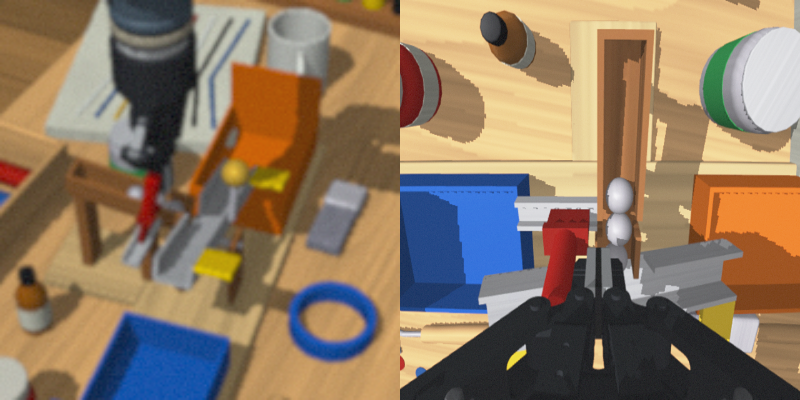

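The stop is open and the balls are rolling past it. I hold for a moment, then lift away.

Request:
arm_command(commands=[{"delta_pos": [0, 0, 0], "roll": 0, "grip": 0}, {"delta_pos": [0, 0, 0], "roll": 0, "grip": 0}, {"delta_pos": [0, 0, 0], "roll": 0, "grip": 0}, {"delta_pos": [0, 2, -8], "roll": 0, "grip": 0}, {"delta_pos": [0, 2, -25], "roll": 0, "grip": 0}, {"delta_pos": [0, 2, -50], "roll": 0, "grip": 0}, {"delta_pos": [0, 2, -80], "roll": 0, "grip": 0}, {"delta_pos": [0, 2, -100], "roll": 0, "grip": 0}])

```text
clock: 7.5
tool_pos: [0.6086, -0.0225, 0.2665]
ee_rot: [3.14, -0.004, 0.15]
ft_force: [0.6, 0.4, -0.1]
gripper_width: -0.0
grasp_force: 0.0
```

Request:
arm_command(commands=[{"delta_pos": [0, 40, 0], "roll": 0, "grip": 0}, {"delta_pos": [0, 90, 0], "roll": 0, "grip": 0}, {"delta_pos": [0, 140, 0], "roll": 0, "grip": 0}, {"delta_pos": [0, 190, 0], "roll": 0, "grip": 0}, {"delta_pos": [0, 240, 0], "roll": 0, "grip": 0}, {"delta_pos": [0, 280, 0], "roll": 0, "grip": 0}, {"delta_pos": [0, 300, 0], "roll": 0, "grip": 0}, {"delta_pos": [0, 300, 0], "roll": 0, "grip": 0}])

```text
clock: 8.5
tool_pos: [0.6524, -0.3198, 0.2637]
ee_rot: [-3.142, -0.0, 0.148]
ft_force: [-0.3, 0.4, 0.2]
gripper_width: 0.001
grasp_force: 0.0
```

```bash
python3 - <<'E'
from h import *
rel(.042,.018,.161)
import cv2
a=capture("side")[140:320,230:410]; b=capture("top")[170:320,200:450]
cv2.imwrite("pics/p5.png",np.hstack([cv2.resize(a,(380,380)),cv2.resize(b,(420,380))]))
E
```

```text
t 8.5 tcp [ 0.6524 -0.3198  0.2637] rpy [-3.142 -0.     0.148] F [-0.3  0.4  0.2] w 0.001
to [ 0.6054 -0.017   0.161 ] delta mm [  -1.9 -306.4  102.8] roll deg -0.1
```

View pics/p5.png

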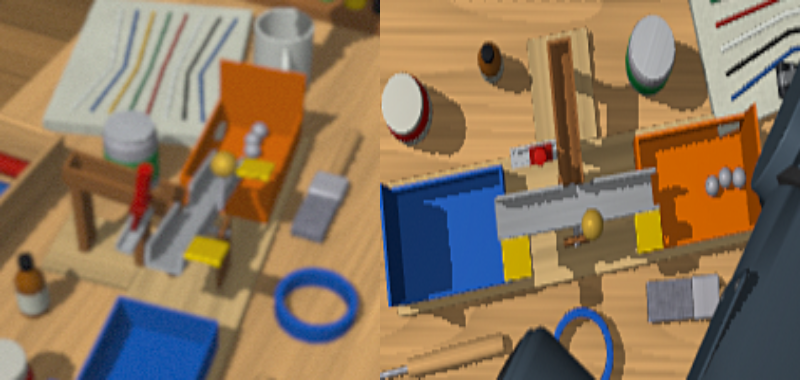

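All three balls lie in the orange bin (about (725,182) in the crop) and the gate is still tipped right. I let them settle for a second, then hand in.

Request:
arm_command(commands=[{"delta_pos": [0, 0, 0], "roll": 0, "grip": 0}, {"delta_pos": [0, 0, 0], "roll": 0, "grip": 0}, {"delta_pos": [0, 0, 0], "roll": 0, "grip": 0}, {"delta_pos": [0, 0, 0], "roll": 0, "grip": 0}, {"delta_pos": [0, 0, 0], "roll": 0, "grip": 0}, {"delta_pos": [0, 0, 0], "roll": 0, "grip": 0}, {"delta_pos": [0, 0, 0], "roll": 0, "grip": 0}, {"delta_pos": [0, 0, 0], "roll": 0, "grip": 0}])

```text
clock: 9.6
tool_pos: [0.6525, -0.319, 0.2632]
ee_rot: [-3.142, 0.0, 0.149]
ft_force: [-0.0, 0.5, 0.2]
gripper_width: 0.001
grasp_force: 0.0
```

Request:
arm_command(commands=[{"delta_pos": [0, 0, 0], "roll": 0, "grip": 0}, {"delta_pos": [0, 0, 0], "roll": 0, "grip": 0}, {"delta_pos": [0, 0, 0], "roll": 0, "grip": 0}, {"delta_pos": [0, 0, 0], "roll": 0, "grip": 0}, {"delta_pos": [0, 0, 0], "roll": 0, "grip": 0}, {"delta_pos": [0, 0, 0], "roll": 0, "grip": 0}, {"delta_pos": [0, 0, 0], "roll": 0, "grip": 0}, {"delta_pos": [0, 0, 0], "roll": 0, "grip": 0}])

```text
clock: 10.6
tool_pos: [0.6525, -0.319, 0.2633]
ee_rot: [3.142, -0.0, 0.15]
ft_force: [-0.3, -0.0, -0.1]
gripper_width: 0.001
grasp_force: 0.0
```

```bash
python3 - <<'E'
from cell import *
import numpy as np, cv2
# any motion between two frames in the orange bin?
a=capture("top")[215:270,350:425].astype(int); b=None
for _ in range(6): b=capture("top")[215:270,350:425].astype(int)
print("motion px",int((abs(a-b).max(2)>60).sum()))
E
```

```text
motion px 0
```

```bash
python3 -c "
from cell import *
print(close_job())"
```

```text
the job is handed in; nothing more can be done
None
```

The job is handed in: I rocked the gate over to the orange side with the stop still shut, then pushed the stop aside; the last pictures show all three balls at rest in the orange bin, though the hand-in returned no verdict.

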